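Open the tin press and load it

ROBOT

A 6-joint arm with a two-finger parallel gripper is mounted at the origin on a cart in front of the work surface, level with it; the furniture and walls round the work are solid. World frame = base frame: x ahead of the robot, y to its left, z up, the work surface at z = 0. Lengths are in m, angles in rad, forces in N, time in s.
With the tool pointing down it reaches from about 0.375 to 0.925 m from the base axis. Payload 5.7 kg.
Tool frame: the origin (TCP) lies midway between the tips of the shut fingers; the grasp point (between the pads) lies 19 mm behind it; z points along the fingers, y is the line along which they close (so a half turn about z gives the same grasp; the last joint's range is limited). The gripper opens to 85 mm and grips with 20 to 120 N. Pads are 22 mm wide; open, the fingers measure 114 mm over their backs; the gripper's body (76 mm by 85 mm) begins 54 mm behind the grasp point. The pads swing forward as they close: fully open they stand 13 mm farther back than shut.
Start: joints at [-1.456, 0.359, 1.51, -0, 1.272, -0.115], TCP at [0.137, -0.584, 0.231] pointing down, gripper open.
Joint ranges: [-2.97, 2.97], [-1.01, 2.36], [0.21, 2.38], [-0.96, 4.11], [0.2, 2.71], [-2.98, 2.98]. Speed limits (rad/s): [2.39, 2.39, 3.14, 3.14, 3.14, 3.14].

INTERFACE

Orientations are given as a unit quaternion [w, x, y, z].
In Python, from workcell import arm, vision, job gives the robot as it stands.
- The arm moves only by the tool step_arm, never from a script. Its argument "moves" is a list of rows, each a list of 3 entries, a list of its own where there are three numbers: the shift along the tool's x, y, z normalised to -1 to 1, where 1 is 0.3 m, then the turn, a rotation vector about the tool's x, y, z normalised to -1 to 1, where 1 is pi rad, then the opening, from -1 (shut) to 1 (fully open). In form: [[[tx, ty, tz], [wx, wy, wz], jaw], ...]. A call has 1 to 12 rows; each row is the pose to reach, as a shift and turn from the pose commanded when the call began, along the tool's axes at that moment, turning the shorter way round; what a row does not reach only later rows make up. A row lasts 1/8 s, in which the tool goes at most 62.5 mm and 10.7 degrees, less where a joint would pass 70% of its speed; a pose out of reach is approached as far as the arm can. A call with a number of a shift or a turn outside -1 to 1 is refused whole. A call with a gripper value outside its range is refused whole. The fingers move at their own pace and stop on an object; the grip force is fixed at half the most. Time passes only in rows, so rows that repeat a pose let the fingers close. It gives the time, the measured TCP pose, the force, the opening and the grip force at its end, in the units of the state.
- arm.read_state(): the state, without advancing time (a new reading comes with each control period).
- vision.get_image(name): name is "scene" or "side" or "wrist"; returns the picture (400x640x3 uint8, blue, green, red); there is no depth.
- vision.calibration(name): a dict with "intrinsics" (3x3 intrinsics, pixels), "extrinsics" (4x4, takes a point from world to camera coordinates); the wrist camera has in their place "hand_eye" (4x4, takes a point from camera to tool coordinates, whose origin is the TCP and whose axes are the flange's). Camera axes: x right, y down, z forward; pixel columns grow to the right and rows downward; lengths in m; the calibration is good to about 2 mm. The wrist camera is an equidistant fisheye: a pixel r from the principal point sees the ray r / f radians off the axis. A picture is of the moment at which its call begins: read the wrist's pose just before it. calibration takes no time and is no camera call.
- job.hand_in(): hands the job in; it is judged then, once.
Trained networks look in the newest picture that a camera, given by its name, has taken for a name from the list of things; names that differ only in an ending like _2 or _b are one class to them, and where a whole thing is asked for, a point or a joint stands for the part that bears it (a point fixed in the world has none). Each returns a list of dicts, best first, with "conf" (0 to 1); they miss things now and then, are a little off and sometimes report something else, mostly with a low value. They report only what shows in the picture. A call takes as long as a camera call. They do not tell look-alikes from the thing itself.
- vision.recognise(camera, thing): "rect" ([centre column, centre row, width, height] in pixels, round what is visible of it).
The state is a dict: "time": time; "joint_positions": joint angles; "qvel": joint speeds; "joint_efforts": joint torques, N m; "ee_pos": TCP position; "tcp_rot": TCP orientation; "ft_force": force on the tool from outside, world axes, zero at the start; "torque": the same for the moment, N m; "grip_width": finger opening in m; "grasp_force": force on a finger pad.
Only numpy, scipy, OpenCV 4.12 (cv2) and the standard library are available. Lean on these libraries where they do the work, as an engineer would, in place of code of your own. Each camera call takes 0.05 s, during which the arm holds its last target. There are 200 camera calls.

TASK

Load the tin press: lift its hinged plate by the handle, swing it over past upright and lower it gently until it leans on the stop post behind the hinge, never letting it drop or slam in either direction. Then set the closed salve tin upright in the middle of the round rubber pad of the opened press, wholly on the pad, and leave the other things on the table where they are.

Things in the scene. Friction and masses are not known exactly. Their poses are not given: they have to be found in the camera images.
- press_base: The tin press, fixed to the table: dark steel base plate 240 x 160 x 12 mm with two hinge cheeks (64 mm high) and a round rubber pad. Origin: centre of its underside, on the table; z up, x from the front (pad) end to the back (hinge, stop post) end, y along the hinge axis, which is at x = +30, z = 60 mm. The back end points to the robot's right, within about 25 degrees.
- flap (a joint): Angle of the hinged plate, rad: 0 = shut (level over the pad), 1.57 = upright, larger = leaning back. Bare metal, 150 mm wide along the hinge, 8 mm thick, 0.28 to 0.44 kg. The hinge is slightly stiff: let go within about 0.15 rad of upright, the plate stands by itself; let go further over, it falls to that side. It leans on the stop post at some angle from 2.18 to 2.46, unknown beforehand.
- flap_handle (a point): Middle of the straight bar of the steel bow handle on the plate's upper face: round, 10 mm thick, graspable over 95 mm along the hinge direction; its centre is 40 mm from the plate's mid-plane (31 mm clear gap) and 105 mm from the hinge axis. The frame turns with the plate: x in the plate from free edge to hinge, y along the bar, z out of the handle face. It ends up under the leaning plate.
- flap_edge (a point): Middle of the plate's free edge at mid-thickness, 140 mm from the hinge axis, 35 mm beyond the handle bar's centre; axes as flap_handle. The edge is free to pinch between two legs, 44 mm long and 10 mm thick, that stand on the plate's other face 66 mm either side of the middle, 10 mm from the edge.
- hinge (a point): Middle of the hinge axis, 60 mm above the table; axes as press_base. 50 to 78 mm behind it stands the stop post, a thin steel rod with a rubber ball top, 105 mm above the base plate's upper face. It is set to a different place along the base each time: feel or watch for where the plate meets it.
- pad (a point): Centre of the rubber pad's upper face, 16 mm above the table and 75 mm in front of the hinge axis; the pad is 84 mm across and 4 mm thick, with nothing above it once the plate leans back.
- salve_tin: The closed round salve tin with a paper label on its lid, 55 mm across and 22 mm high, 50 to 90 g, loose on the table to the robot's left. Origin: centre of its underside; z up. About 0.2 m beyond it, from x = 0.57 m on at y = 0 to 0.25 m, stands a fixed tall green screw press whose crank reaches 0.37 m high: an obstacle, pass in front of it.
- steel_tin: Bystander: taller open steel tin, 67 mm across, 44 mm high. Origin at its underside. Not to be used.
- matchbox: Bystander: matchbox, 36 x 53 x 15 mm. Origin at its underside.
- bowl: Bystander: white bowl, 110 mm across, 54 mm high. Origin at its underside.
There are look-alikes about, which are no part of the job. What is meant by the salve_tin is not turquoise or yellow, and is the larger of those in its own colour.

How it is judged:
On the way, in this order (a step that is already met when the one before it is completed fails the run):
1. the plate has been swung upright (value of joint flap above 1.4 rad), for 0.1 s.
2. the plate leans at rest on its stop post, let go (value of joint flap above 2.1 rad and velocity of joint flap between -0.05 and 0.05 rad/s and contact force between flap and the fingers below 0.1 N), for 0.2 s.
At the end, for the whole second after the job is handed in: The plate leans at rest on its stop post, past upright (joint over 2.1 rad), and the salve tin stands upright and still, flat on the rubber pad, its centre within 14 mm of the pad's centre (wholly on the pad) (value of joint flap above 2.1 rad and velocity of joint flap between -0.05 and 0.05 rad/s and z of salve_tin in the frame of pad between -0.004 and 0.004 m and horizontal distance between salve_tin and pad below 0.014 m and angle between salve_tin's own z axis and vertical below 0.06 rad and linear speed of salve_tin below 0.02 m/s); the robot touches nothing.
It fails at once if the plate drops or slams (it falls faster than 1.5 rad/s, back towards shut or over onto the stop) ((value of joint flap above 1.6 rad and velocity of joint flap above 1.5 rad/s) or (value of joint flap between 0.15 and 1.5 rad and velocity of joint flap below -1.5 rad/s)).
It fails at once if a bystander is moved by more than 20 mm (distance of any of steel_tin, matchbox, bowl from where it was at the start of the episode above 0.02 m).
It also fails if it takes over 72 s, if anything falls off the work surface, if the arm or the gripper's body presses on something with over 40 N, if the wrist force passes 120 N, or if a joint passes its speed limit or range.

## Working session

There is one attempt and no reset: what is moved stays moved. The work goes in short steps, Python scripts to look and compute and a tool call to move; the robot and the scene stay as the last step left them, time stands still between calls to the robot, and variables do not carry over. Pictures are saved under pics/ and viewed, at most 13 in all, crops included, and the job is handed in when it is done.

Besides the shell and the picture viewer there is one more tool, called after "Request:" as a command line: name --argument value ..., lists and objects as JSON in quotes. step_arm: Moves the arm, as the interface text tells. Its arguments: {"type":"object","properties":{"moves":{"type":"array"}},"required":["moves"]}

```bash
ls; mkdir -p pics; python3 - <<'E'
from workcell import arm, vision, job
import cv2, numpy as np
np.set_printoptions(precision=4,suppress=True)
s=arm.read_state(); print({k:np.round(v,4) for k,v in s.items()})
for n in ("scene","side"):
    im=vision.get_image(n); cv2.imwrite(f"pics/{n}0.png",im)
    for t in ("press_base","flap_handle","salve_tin","steel_tin","matchbox","bowl"):
        print(n,t,[(np.round(d['rect'],1).tolist(),round(d['conf'],2)) for d in vision.recognise(n,t)])
    print(vision.calibration(n))
print(vision.calibration("wrist"))
E
```

```text
pics
{'time': np.float64(0.0), 'joint_positions': array([-1.4561,  0.3595,  1.5114, -0.    ,  1.2725, -0.1151]), 'qvel': array([-0.0003, -0.    , -0.0014,  0.0003, -0.0004, -0.0005]), 'joint_efforts': array([  0.0022, -52.7617, -27.8619,  -0.0004,   0.0128,  -0.    ]), 'ee_pos': array([ 0.1366, -0.5835,  0.2304]), 'tcp_rot': array([-0.001 ,  0.9934,  0.1147, -0.    ]), 'ft_force': array([0.6029, 0.0217, 0.1418]), 'torque': array([ 0.0151, -0.0227,  0.0456]), 'grasp_force': np.float64(0.0), 'grip_width': np.float64(0.0852)}
scene press_base [([363.0, 227.5, 94.2, 62.8], 0.67)]
scene flap_handle [([360.1, 225.3, 76.8, 50.4], 0.64)]
scene salve_tin [([320.0, 272.9, 29.0, 25.0], 0.93), ([255.7, 323.4, 19.0, 22.2], 0.6), ([296.1, 299.3, 26.2, 25.8], 0.59), ([249.5, 286.9, 18.3, 17.0], 0.5)]
scene steel_tin [([410.4, 185.7, 23.5, 20.6], 0.82)]
scene matchbox []
scene bowl [([304.6, 186.7, 37.6, 24.8], 0.67)]
{'intrinsics': array([[384.2504,   0.    , 324.8905],
       [  0.    , 384.2504, 201.9605],
       [  0.    ,   0.    ,   1.    ]]), 'extrinsics': array([[-0.7401, -0.6725,  0.0028,  
[... 519 characters left out ...]
 bowl [([389.9, 217.6, 47.4, 33.3], 0.88)]
{'intrinsics': array([[424.6083,   0.    , 318.0622],
       [  0.    , 424.6083, 192.9329],
       [  0.    ,   0.    ,   1.    ]]), 'extrinsics': array([[ 0.9999, -0.0055, -0.0132, -0.5606],
       [-0.0137, -0.6287, -0.7775,  0.    ],
       [-0.004 ,  0.7776, -0.6287,  1.2142],
       [ 0.    ,  0.    ,  0.    ,  1.    ]])}
{'intrinsics': array([[309.7069,   0.    , 318.4033],
       [  0.    , 309.7069, 205.898 ],
       [  0.    ,   0.    ,   1.    ]]), 'hand_eye': array([[-0.0001, -0.9643, -0.2648,  0.0672],
       [ 1.    , -0.0001,  0.0001, -0.0003],
       [-0.0001, -0.2648,  0.9643, -0.1432],
       [ 0.    ,  0.    ,  0.    ,  1.    ]])}
```

```bash
python3 - <<'E'
import cv2
a=cv2.imread("pics/scene0.png")[150:350,215:455]; b=cv2.imread("pics/side0.png")[110:370,210:450]
cv2.imwrite("pics/v1.png",cv2.resize(a,None,fx=3.3,fy=3,interpolation=cv2.INTER_CUBIC))
cv2.imwrite("pics/v2.png",cv2.resize(b,(552,598),interpolation=cv2.INTER_CUBIC))
E
```

```text
(no output)
```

View pics/v1.png

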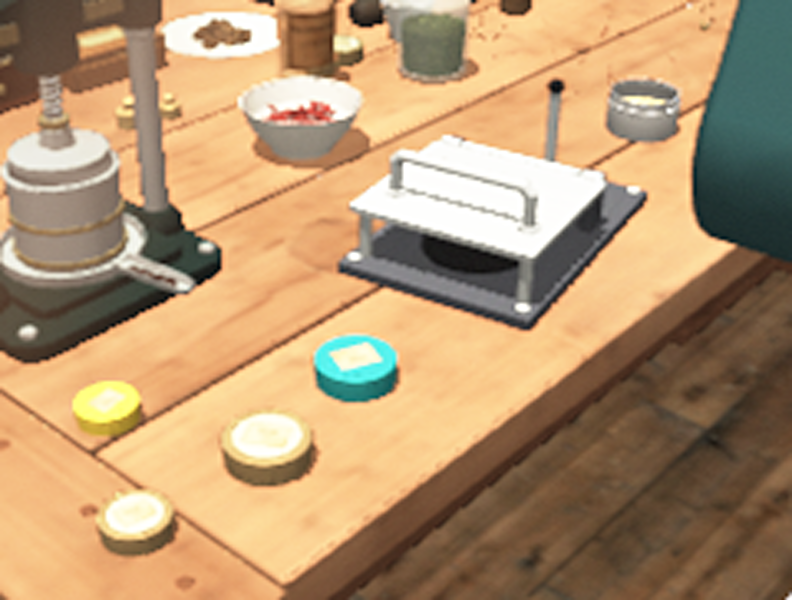

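View pics/v2.png

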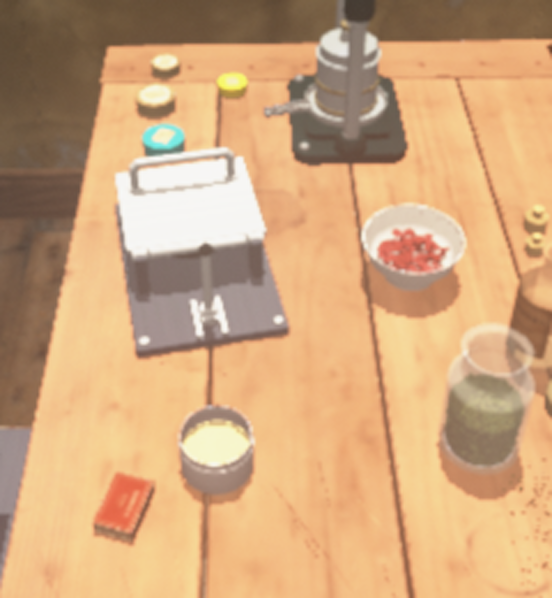

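Scene shows: press shut, stop post behind (ball ~crop (555,87)); gold tins at scene (296,299) (larger → the salve tin) and (256,323); turquoise/yellow are decoys. Now fit the press pose from base and flap corners.

```bash
cat > h.py <<'E'
import numpy as np, cv2
from scipy.spatial.transform import Rotation as R
from workcell import arm, vision, job
np.set_printoptions(precision=4,suppress=True)
def proj(n,P):
    c=vision.calibration(n);E=c["extrinsics"];p=np.atleast_2d(P)@E[:3,:3].T+E[:3,3]
    q=p@c["intrinsics"].T; return q[:,:2]/q[:,2:]
def ray(n,uv,z):
    c=vision.calibration(n);E=c["extrinsics"]
    d=E[:3,:3].T@np.linalg.solve(c["intrinsics"],[uv[0],uv[1],1.]);o=-E[:3,:3].T@E[:3,3]
    return o+d*(z-o[2])/d[2]
def state():
    s=arm.read_state();q=np.array(s["tcp_rot"]);return s,np.array(s["ee_pos"]),R.from_quat(q[[1,2,3,0]])
def base(p,P):
    c,s_=np.cos(p[2]),np.sin(p[2]);P=np.atleast_2d(P)
    return np.c_[p[0]+c*P[:,0]-s_*P[:,1],p[1]+s_*P[:,0]+c*P[:,1],P[:,2]]
def wray(uv):
    c=vision.calibration("wrist");K=c["intrinsics"];H=c["hand_eye"];s,p,r=state()
    v=np.array([(uv[0]-K[0,2])/K[0,0],(uv[1]-K[1,2])/K[1,1]]);t=np.hypot(*v)
    d=np.r_[np.sin(t)*v/t if t>0 else [0,0],np.cos(t)]
    return p+r.apply(H[:3,3]), r.apply(H[:3,:3]@d)
def wpt(uv,z):
    o,d=wray(uv);return o+d*(z-o[2])/d[2]
def to_units(dp,r):  # world shift -> tool units
    return r.inv().apply(dp)/0.3
E
python3 - <<'E'
from h import *
from scipy.optimize import least_squares
S=lambda a,b:(215+a/3.3,150+b/3); D=lambda a,b:(210+a/2.3,110+b/2.3)
obs=[("scene",(-.12,.08,.012),S(340,264)),("scene",(-.12,-.08,.012),S(527,317)),("scene",(.12,-.08,.012),S(645,193)),
("scene",(-.11,.075,.064),S(350,206)),("scene",(-.11,-.075,.064),S(532,250)),
("side",(.12,-.08,.012),D(138,347)),("side",(.12,.08,.012),D(287,324)),
("side",(-.11,-.075,.064),D(116,175)),("side",(-.11,.075,.064),D(240,160))]
# base x axis points to robot's right (-y): yaw ~ -90deg
f=lambda p:np.concatenate([proj(n,base(p,P))[0]-uv for n,P,uv in obs])
for yaw in (-1.57,):
    r=least_squares(f,[.5,-.1,yaw],loss="soft_l1");print(r.x,np.degrees(r.x[2]),r.cost);print(f(r.x).reshape(-1,2))
p=r.x
for k,v in dict(handle=(-.075,0,.1),hinge=(.03,0,.06),pad=(-.045,0,.016),edge=(-.11,0,.06)).items(): print(k,base(p,v)[0],proj("scene",base(p,v))[0],proj("side",base(p,v))[0])
for n,uv in (("scene",S(555,87)),("side",D(206,248))):
    print("ball",n,ray(n,uv,.117))
for n,uv,z in (("scene",(296.1,299.3),.011),("scene",(255.7,323.4),.011),("side",(278.2,154.1),.011),("scene",(410.4,185.7),.022),("side",(306.1,305.7),.022),("side",(264.9,328.4),.008),("scene",(304.6,186.7),.027),("side",(389.9,217.6),.027)): print(n,ray(n,uv,z))
E
```

```text
[ 0.5016 -0.1451 -1.3761] -78.84303316869467 8.674298413488362
[[-1.0684 -1.081 ]
 [ 0.9269  0.941 ]
 [ 1.0748 -1.3103]
 [-0.3439 -0.9502]
 [ 0.6989  1.6408]
 [-0.4666  0.6015]
 [ 1.6672 -0.0575]
 [-0.3176 -1.7125]
 [ 0.9521 -2.4837]]
handle [ 0.4871 -0.0715  0.1   ] [355.1278 206.5869] [289.1341 177.6195]
hinge [ 0.5074 -0.1745  0.06  ] [372.6842 203.7337] [296.3531 215.8834]
pad [ 0.4929 -0.1009  0.016 ] [359.2069 230.7851] [292.5767 209.6694]
edge [ 0.4803 -0.0371  0.06  ] [347.7034 227.4666] [288.0594 181.8725]
ball scene [ 0.5085 -0.2173  0.117 ]
ball side [ 0.5195 -0.2444  0.117 ]
scene [0.4331 0.1797 0.011 ]
scene [0.4416 0.2743 0.011 ]
side [0.436  0.1717 0.011 ]
scene [ 0.5319 -0.4121  0.022 ]
side [ 0.5339 -0.4102  0.022 ]
side [ 0.4512 -0.4534  0.008 ]
scene [ 0.7631 -0.1754  0.027 ]
side [ 0.7426 -0.1492  0.027 ]
```

```bash
cat >> h.py <<'E'
P0=np.array([.5016,-.1451,-1.3761])
def axes(p=None):
    p=P0 if p is None else p
    X=np.array([np.cos(p[2]),np.sin(p[2]),0]);return X,np.array([-X[1],X[0],0]),np.array([0,0,1.])
def bar(th,off,p=None):
    p=P0 if p is None else p
    X,Y,Z=axes(p);h=base(p,(.03,0,.06))[0]
    u=-np.cos(th)*X+np.sin(th)*Z;n=np.sin(th)*X+np.cos(th)*Z
    return h+.105*u+.04*n+off*Y
def tool(G,tau,back=-.020,p=None):
    X,Y,Z=axes(p);z=-np.cos(tau)*Z-np.sin(tau)*X;y=np.cross(z,Y)
    return G-back*z, R.from_matrix(np.c_[Y,y,z])
def rows(targets,cur=None):
    s,p,r=state()
    if cur: p,r=cur
    for T,Rt in targets:
        print("[%s,%s]"%(np.round(r.inv().apply(T-p)/.3,3).tolist(),np.round((r.inv()*Rt).as_rotvec()/np.pi,3).tolist()))
E
python3 - <<'E'
from h import *
a=tool(bar(2.3,-.028)+[0,0,.12],.8,back=.08)
b=tool(bar(0,-.028),0,back=.15)
print(a[0],b[0]);rows([a,b])
E
```

```text
[ 0.5103 -0.3342  0.2874] [ 0.4596 -0.0769  0.25  ]
[[1.403, -0.528, -0.187],[0.255, 0.004, 0.011]]
[[1.433, -1.401, -0.062],[-0.0, -0.0, 0.011]]
```

Request:
step_arm --moves '[[[0.9, -0.35, -0.19], [0.12, 0, 0.01], 1], [[0.9, -0.35, -0.19], [0.12, 0, 0.01], 1], [[0.9, -0.35, -0.19], [0.12, 0, 0.01], 1], [[0.9, -0.35, -0.19], [0.12, 0, 0.01], 1], [[0.9, -0.35, -0.19], [0.12, 0, 0.01], 1], [[0.9, -0.35, -0.19], [0.12, 0, 0.01], 1]]'

```text
time: 1.45
ee_pos: [0.3782, -0.4188, 0.2891]
tcp_rot: [-0.186, 0.977, 0.099, -0.021]
ft_force: [-0.5, 0.6, -1.1]
grip_width: 0.0854
grasp_force: 0.0
```

```bash
python3 - <<'E'
from h import *
s,p,r=state();print(s["time"],p,r.as_matrix(),s["joint_positions"])
a=tool(bar(2.3,-.028)+[0,0,.12],.8,back=.08)
rows([a])
E
```

```text
1.45 [ 0.3782 -0.4188  0.2891] [[ 0.9794  0.1863 -0.0781]
 [ 0.202  -0.9114  0.3587]
 [-0.0044 -0.367  -0.9302]] [-1.0361  0.4612  1.2651  0.1182  1.7723  0.3349]
[[0.488, -0.173, 0.072],[0.135, 0.003, 0.002]]
```

Request:
step_arm --moves '[[[0.49, -0.17, 0.07], [0.135, 0, 0], 1], [[0.49, -0.17, 0.07], [0.135, 0, 0], 1], [[0.49, -0.17, 0.07], [0.135, 0, 0], 1], [[0.49, -0.17, 0.07], [0.135, 0, 0], 1], [[0.49, -0.17, 0.07], [0.135, 0, 0], 1]]'

```text
time: 2.08
ee_pos: [0.5078, -0.3384, 0.2866]
tcp_rot: [-0.387, 0.917, 0.09, -0.042]
ft_force: [-0.3, -0.6, 0.3]
grip_width: 0.0855
grasp_force: 0.0
```

```bash
python3 - <<'E'
from h import *
s,p,r=state();print(s["time"],p,r.as_matrix(),s["joint_positions"])
im=vision.get_image("wrist");cv2.imwrite("pics/w1.png",im)
b=tool(bar(0,-.028),0,back=.15)
rows([b])
E
```

```text
2.075 [ 0.5078 -0.3384  0.2866] [[ 0.9804  0.1326 -0.1457]
 [ 0.1969 -0.6839  0.7025]
 [-0.0065 -0.7174 -0.6966]] [-0.902   0.7299  0.9909  0.3886  2.1297  0.5585]
[[0.015, -0.529, 0.722],[-0.254, 0.002, 0.0]]
```

View pics/w1.png

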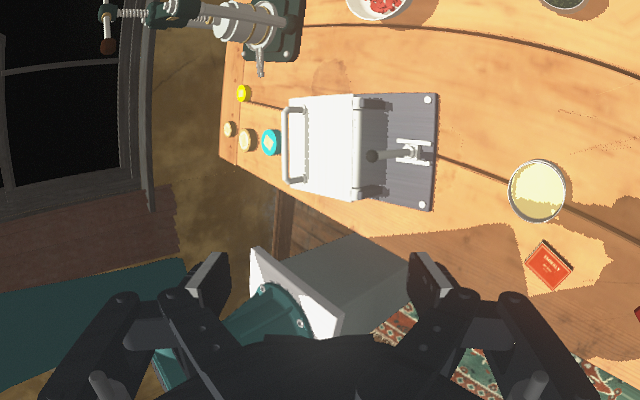

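The wrist view shows the press with handle bar x≈285 (rows 108–182), rear base corners ≈(439,94),(434,211); tilted pose is reachable. Now go above the handle.

Request:
step_arm --moves '[[[0.015, -0.53, 0.62], [-0.254, 0, 0], 1], [[0.015, -0.53, 0.62], [-0.254, 0, 0], 1], [[0.015, -0.53, 0.62], [-0.254, 0, 0], 1], [[0.015, -0.53, 0.62], [-0.254, 0, 0], 1], [[0.015, -0.53, 0.62], [-0.254, 0, 0], 1], [[0.015, -0.53, 0.62], [-0.254, 0, 0], 1]]'

```text
time: 2.88
ee_pos: [0.464, -0.096, 0.2731]
tcp_rot: [-0.0, 0.995, 0.101, -0.002]
ft_force: [0.3, -1.1, 1.1]
grip_width: 0.0853
grasp_force: 0.0
```

```bash
python3 - <<'E'
from h import *
s,p,r=state();print(s["time"],p,r.as_matrix(),s["joint_positions"])
im=vision.get_image("wrist");cv2.imwrite("pics/w2.png",im)
c=vision.calibration("wrist")
H=c["hand_eye"];K=c["intrinsics"]
def wproj(P):
    q=H[:3,:3].T@(r.inv().apply(P-p)-H[:3,3]);t=np.arctan2(np.hypot(q[0],q[1]),q[2]);v=q[:2]/np.hypot(q[0],q[1])*t
    return v*K[0,0]+K[:2,2]
for n,P in dict(barL=(-.075,.05,.1),barR=(-.075,-.05,.1),e1=(-.11,.075,.064),e2=(-.11,-.075,.064),b1=(.12,.08,.012),b2=(.12,-.08,.012),f1=(-.12,.08,.012),f2=(-.12,-.08,.012)).items():
    u=wproj(base(P0,P)[0]);print(n,u);cv2.drawMarker(im,tuple(int(x) for x in u.round()),(0,0,255),cv2.MARKER_CROSS,7,1)
cv2.imwrite("pics/w2m.png",im)
E
```

```text
2.875 [ 0.464  -0.096   0.2731] [[ 0.9796  0.2008 -0.0036]
 [ 0.2008 -0.9796  0.0003]
 [-0.0034 -0.001  -1.    ]] [-0.3493  0.1371  1.7097 -0.001   1.2983  1.0196]
barL [299.9971 112.2993]
barR [300.267  207.8859]
e1 [271.0169  91.9316]
e2 [273.2042 219.4238]
b1 [448.411   99.0431]
b2 [440.5746 212.0574]
f1 [269.4604  92.073 ]
f2 [271.435  211.0649]
```

View pics/w2m.png

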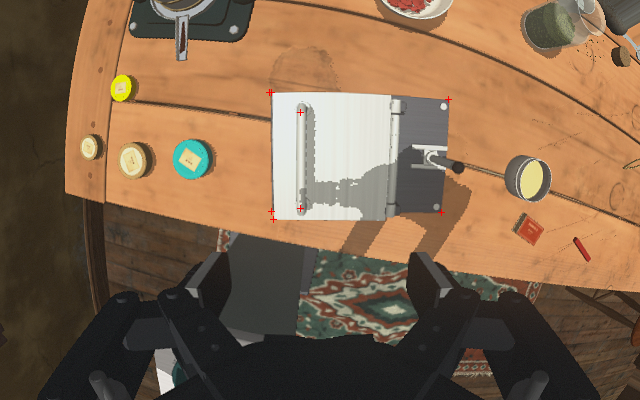

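```bash
python3 - <<'E'
from h import *
rows([tool(bar(0,-.028),0,back=.03),tool(bar(0,-.028),0)])
for uv in ((134,158),(90,147),(193,158)): print(wpt(uv,.022))
print([(np.round(d['rect'],1).tolist(),round(d['conf'],2)) for d in vision.recognise("wrist","salve_tin")])
E
```

```text
[[-0.001, -0.069, 0.476],[-0.001, 0.001, 0.002]]
[[-0.0, -0.069, 0.643],[-0.001, 0.001, 0.002]]
[0.4408 0.1706 0.022 ]
[0.4459 0.2612 0.022 ]
[0.4555 0.074  0.022 ]
[([122.7, 88.5, 26.4, 26.6], 0.88), ([92.0, 147.7, 22.1, 30.4], 0.77), ([192.2, 159.3, 38.5, 40.3], 0.73), ([136.2, 160.1, 35.2, 33.8], 0.57)]
```

Request:
step_arm --moves '[[[0, -0.07, 0.3], [0, 0, 0.002], 1], [[0, -0.07, 0.48], [0, 0, 0.002], 1], [[0, -0.07, 0.48], [0, 0, 0.002], 1], [[0, -0.07, 0.64], [0, 0, 0.002], 1], [[0, -0.07, 0.64], [0, 0, 0.002], 1], [[0, -0.07, 0.64], [0, 0, 0.002], -1], [[0, -0.07, 0.64], [0, 0, 0.002], -1], [[0, -0.07, 0.64], [0, 0, 0.002], -1], [[0, -0.07, 0.64], [0, 0, 0.002], -1], [[0, -0.07, 0.64], [0, 0, 0.002], -1], [[0, -0.07, 0.64], [0, 0, 0.002], -1]]'

```text
time: 4.35
ee_pos: [0.4604, -0.0776, 0.0804]
tcp_rot: [0.0, 0.995, 0.097, -0.002]
ft_force: [-2.0, -7.8, 3.8]
grip_width: 0.0078
grasp_force: 58.5
```

```bash
python3 - <<'E'
from h import *
s,p,r=state();print(s["time"],p,s["ft_force"],s["torque"],s["grip_width"],s["grasp_force"]);print(tool(bar(0,-.028),0)[0])
T=lambda th:min(.8,max(0,th-.5)*.45)
rows([tool(bar(th,-.028),T(th)) for th in np.arange(.1,1.45,.12)])
E
```

```text
4.35 [ 0.4604 -0.0776  0.0804] [-1.9722 -7.7949  3.8483] [-1.1525  0.2538 -0.0306] 0.00784259261635435 58.49709391593933
[ 0.4596 -0.0769  0.08  ]
[[-0.002, 0.012, -0.033],[0.0, 0.001, -0.0]]
[[-0.002, 0.035, -0.072],[0.0, 0.001, -0.0]]
[[-0.003, 0.062, -0.108],[0.0, 0.001, -0.0]]
[[-0.003, 0.093, -0.14],[0.0, 0.001, -0.0]]
[[-0.003, 0.125, -0.169],[0.012, 0.001, -0.0]]
[[-0.003, 0.159, -0.193],[0.029, 0.001, -0.0]]
[[-0.003, 0.196, -0.213],[0.046, 0.001, -0.0]]
[[-0.003, 0.235, -0.228],[0.063, 0.001, -0.0]]
[[-0.003, 0.276, -0.238],[0.08, 0.001, -0.0]]
[[-0.003, 0.317, -0.243],[0.097, 0.001, -0.0]]
[[-0.003, 0.359, -0.242],[0.115, 0.001, -0.0]]
[[-0.003, 0.4, -0.237],[0.132, 0.001, -0.0]]
```

Request:
step_arm --moves '[[[0, 0.012, -0.033], [0, 0, 0], -1], [[0, 0.035, -0.072], [0, 0, 0], -1], [[0, 0.062, -0.108], [0, 0, 0], -1], [[0, 0.093, -0.14], [0, 0, 0], -1], [[0, 0.125, -0.169], [0.012, 0, 0], -1], [[0, 0.159, -0.193], [0.029, 0, 0], -1], [[0, 0.159, -0.193], [0.029, 0, 0], -1]]'

```text
time: 5.22
ee_pos: [0.4688, -0.1218, 0.1387]
tcp_rot: [-0.049, 0.994, 0.095, -0.007]
ft_force: [-0.4, 8.6, 9.0]
grip_width: 0.0077
grasp_force: 60.0
```

```bash
python3 - <<'E'
from h import *
s,p,r=state();print(s["time"],p,s["ft_force"],s["torque"],s["grip_width"],s["grasp_force"]);t=tool(bar(.7,-.028),.09);print(t[0])
im=vision.get_image("side");cv2.imwrite("pics/s2.png",cv2.resize(im[90:370,190:450],None,fx=2,fy=2))
T=lambda th:min(.8,max(0,th-.5)*.45)
rows([tool(bar(th,-.028),T(th)) for th in np.arange(.82,1.57,.12)])
E
```

```text
5.225 [ 0.4688 -0.1218  0.1387] [-0.3802  8.6079  9.0061] [ 1.7344  0.0056 -0.0478] 0.0077347124838326314 59.980080127716064
[ 0.469  -0.1247  0.1383]
[[-0.001, 0.045, -0.024],[0.014, 0.002, -0.001]]
[[-0.001, 0.083, -0.043],[0.032, 0.001, -0.001]]
[[-0.001, 0.122, -0.057],[0.049, 0.001, -0.001]]
[[-0.001, 0.163, -0.065],[0.066, 0.001, -0.002]]
[[-0.0, 0.204, -0.069],[0.083, 0.001, -0.002]]
[[-0.0, 0.245, -0.068],[0.1, 0.001, -0.002]]
[[-0.0, 0.286, -0.061],[0.118, 0.001, -0.002]]
```

View pics/s2.png

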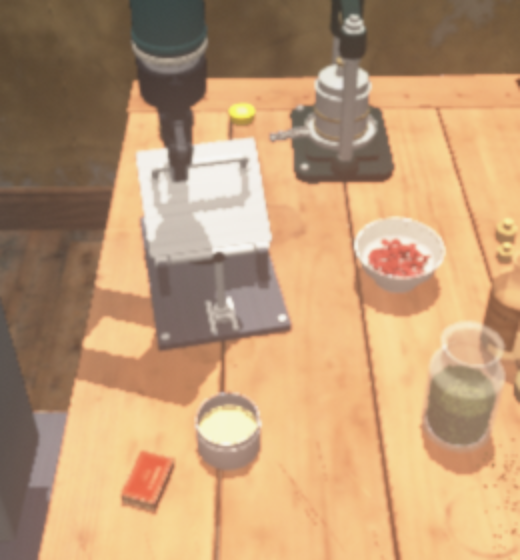

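The plate is lifted (~0.7 rad), gripper holding the bar on its near side, forces small. Continue, referring rows to the commanded pose.

```bash
python3 - <<'E'
from h import *
T=lambda th:min(.8,max(0,th-.5)*.45)
rows([tool(bar(th,-.028),T(th)) for th in np.arange(.82,1.55,.12)],cur=tool(bar(.7,-.028),T(.7)))
E
```

```text
[[0.0, 0.035, -0.023],[0.017, 0.0, -0.0]]
[[0.0, 0.072, -0.042],[0.034, 0.0, 0.0]]
[[-0.0, 0.112, -0.055],[0.052, 0.0, 0.0]]
[[-0.0, 0.153, -0.064],[0.069, 0.0, 0.0]]
[[-0.0, 0.194, -0.067],[0.086, 0.0, 0.0]]
[[0.0, 0.235, -0.065],[0.103, 0.0, 0.0]]
[[-0.0, 0.276, -0.058],[0.12, 0.0, 0.0]]
```

Request:
step_arm --moves '[[[0, 0.035, -0.023], [0.017, 0, 0], -1], [[0, 0.072, -0.042], [0.034, 0, 0], -1], [[0, 0.112, -0.055], [0.052, 0, 0], -1], [[0, 0.153, -0.064], [0.069, 0, 0], -1], [[0, 0.194, -0.067], [0.086, 0, 0], -1], [[0, 0.235, -0.065], [0.103, 0, 0], -1], [[0, 0.276, -0.058], [0.12, 0, 0], -1], [[0, 0.276, -0.058], [0.12, 0, 0], -1], [[0, 0.276, -0.058], [0.12, 0, 0], -1]]'

```text
time: 6.4
ee_pos: [0.4858, -0.2087, 0.1502]
tcp_rot: [-0.23, 0.968, 0.093, -0.024]
ft_force: [-3.8, -8.5, 22.5]
grip_width: 0.0079
grasp_force: 64.1
```

```bash
python3 - <<'E'
from h import *
T=lambda th:min(.8,max(0,th-.5)*.45)
s,p,r=state();print(s["time"],p,s["ft_force"],s["torque"],s["grip_width"],s["grasp_force"],s["joint_positions"]);t=tool(bar(1.54,-.028),T(1.54));print(t[0],(t[1].inv()*r).as_rotvec())
rows([tool(bar(th,-.028),T(th)+max(0,th-1.54)*.35) for th in np.arange(1.59,2.15,.05)],cur=t)
E
```

```text
6.4 [ 0.4858 -0.2087  0.1502] [-3.8361 -8.5412 22.4901] [0.2452 0.8724 0.3613] 0.007886714204050346 64.07082796096802 [-0.7312  0.5351  1.5444  0.2739  1.4513  0.5609]
[ 0.4853 -0.2072  0.1483] [-0.001  -0.0027  0.0034]
[[-0.0, 0.016, -0.002],[0.013, -0.0, 0.0]]
[[-0.0, 0.032, -0.003],[0.025, 0.0, 0.0]]
[[-0.0, 0.048, -0.004],[0.038, 0.0, 0.0]]
[[-0.0, 0.064, -0.003],[0.051, -0.0, -0.0]]
[[-0.0, 0.08, -0.002],[0.064, 0.0, 0.0]]
[[0.0, 0.096, -0.0],[0.076, 0.0, 0.0]]
[[-0.0, 0.112, 0.003],[0.089, 0.0, 0.0]]
[[0.0, 0.128, 0.006],[0.102, -0.0, -0.0]]
[[0.0, 0.143, 0.011],[0.115, 0.0, 0.0]]
[[-0.0, 0.158, 0.016],[0.127, -0.0, -0.0]]
[[-0.0, 0.173, 0.022],[0.14, -0.0, 0.0]]
[[0.0, 0.188, 0.029],[0.153, 0.0, 0.0]]
```

Request:
step_arm --moves '[[[0, 0.013, -0.007], [0.013, 0, 0], -1], [[0, 0.029, -0.009], [0.025, 0, 0], -1], [[0, 0.045, -0.01], [0.038, 0, 0], -1], [[0, 0.061, -0.009], [0.051, 0, 0], -1], [[0, 0.077, -0.008], [0.064, 0, 0], -1], [[0, 0.093, -0.006], [0.076, 0, 0], -1], [[0, 0.109, -0.003], [0.089, 0, 0], -1], [[0, 0.125, 0], [0.102, 0, 0], -1]]'

```text
time: 7.4
ee_pos: [0.4918, -0.2403, 0.1326]
tcp_rot: [-0.383, 0.919, 0.088, -0.039]
ft_force: [-0.4, -5.8, 12.8]
grip_width: 0.0078
grasp_force: 63.0
```

```bash
python3 - <<'E'
from h import *
T=lambda th:min(.8,max(0,th-.5)*.45)+max(0,th-1.54)*.35
s,p,r=state();print(s["time"],p,s["ft_force"],s["torque"],s["grip_width"],s["grasp_force"],s["joint_positions"]);t=tool(bar(1.94,-.028),T(1.94));print(t[0],(t[1].inv()*r).as_rotvec())
c=tool(bar(1.94,-.028),T(1.94)); c=(c[0]+[0,0,.002],c[1])
rows([tool(bar(th,-.028)+[0,0,.002],T(th)) for th in np.arange(1.99,2.5,.05)],cur=c)
E
```

```text
7.4 [ 0.4918 -0.2403  0.1326] [-0.3889 -5.8469 12.8199] [0.7111 0.3545 0.2005] 0.0077854872351931365 63.048495054244995 [-0.8373  0.7553  1.348   0.378   1.7413  0.4685]
[ 0.4917 -0.2398  0.1294] [ 0.0032 -0.0014  0.0036]
[[0.0, 0.016, -0.001],[0.013, 0.0, -0.0]]
[[-0.0, 0.032, -0.0],[0.025, -0.0, 0.0]]
[[-0.0, 0.048, 0.001],[0.038, 0.0, -0.0]]
[[-0.0, 0.064, 0.003],[0.051, 0.0, 0.0]]
[[-0.0, 0.08, 0.005],[0.064, 0.0, -0.0]]
[[-0.0, 0.096, 0.009],[0.076, 0.0, -0.0]]
[[-0.0, 0.111, 0.013],[0.087, 0.0, 0.0]]
[[-0.0, 0.128, 0.019],[0.093, 0.0, -0.0]]
[[-0.0, 0.144, 0.025],[0.099, 0.0, 0.0]]
[[-0.0, 0.16, 0.032],[0.104, 0.0, -0.0]]
[[-0.0, 0.176, 0.041],[0.11, 0.0, -0.0]]
```

Request:
step_arm --moves '[[[0, 0.016, -0.001], [0.013, 0, 0], -1], [[0, 0.032, 0], [0.025, 0, 0], -1], [[0, 0.048, 0.001], [0.038, 0, 0], -1], [[0, 0.06, 0.002], [0.048, 0, 0], -1], [[0, 0.06, 0.002], [0.048, 0, 0], -1]]'

```text
time: 8.02
ee_pos: [0.4944, -0.2539, 0.1172]
tcp_rot: [-0.45, 0.888, 0.084, -0.045]
ft_force: [0.4, -10.5, 5.9]
grip_width: 0.0077
grasp_force: 64.0
```

```bash
cat >> h.py <<'E'
T=lambda th:min(.8,max(0,th-.5)*.45)+max(0,th-1.54)*.35
def chk(th,ths,dz=.002):
    s,p,r=state();c=tool(bar(th,-.028)+[0,0,dz],T(th))
    print(round(s["time"],2),p,c[0],s["ft_force"],s["torque"],s["grip_width"])
    G=p-r.apply([0,0,.02]);X,Y,Z=axes();h=base(P0,(.03,0,.06))[0];d=G-h
    v=np.array([-(d@X),d@Z]);print("theta est",np.arctan2(v[1],v[0])-np.arctan2(.04,.105),"rad",np.hypot(*v))
    rows([tool(bar(t,-.028)+[0,0,dz],T(t)) for t in ths],cur=c)
E
python3 - <<'E'
from h import *
chk(2.13,np.arange(2.16,2.5,.03))
im=vision.get_image("scene");cv2.imwrite("pics/s3.png",cv2.resize(im[120:270,290:450],None,fx=4,fy=4))
E
```

```text
8.03 [ 0.4944 -0.2539  0.1172] [ 0.4941 -0.252   0.118 ] [  0.4128 -10.5466   5.8694] [-0.69   -0.0617  0.1471] 0.007736998052465677
theta est 2.1313475509403057 rad 0.11455692467484042
[[-0.0, 0.01, -0.0],[0.008, -0.0, 0.0]]
[[0.0, 0.019, 0.0],[0.015, 0.0, 0.0]]
[[-0.0, 0.029, 0.001],[0.023, 0.0, 0.0]]
[[-0.0, 0.038, 0.002],[0.031, 0.0, 0.0]]
[[-0.0, 0.048, 0.003],[0.038, 0.0, 0.0]]
[[-0.0, 0.059, 0.004],[0.041, 0.0, 0.0]]
[[-0.0, 0.069, 0.006],[0.045, -0.0, 0.0]]
[[0.0, 0.079, 0.008],[0.048, 0.0, 0.0]]
[[-0.0, 0.089, 0.011],[0.051, 0.0, 0.0]]
[[0.0, 0.1, 0.014],[0.055, 0.0, 0.0]]
[[0.0, 0.11, 0.017],[0.058, 0.0, 0.0]]
[[-0.0, 0.12, 0.021],[0.061, 0.0, 0.0]]
```

View pics/s3.png

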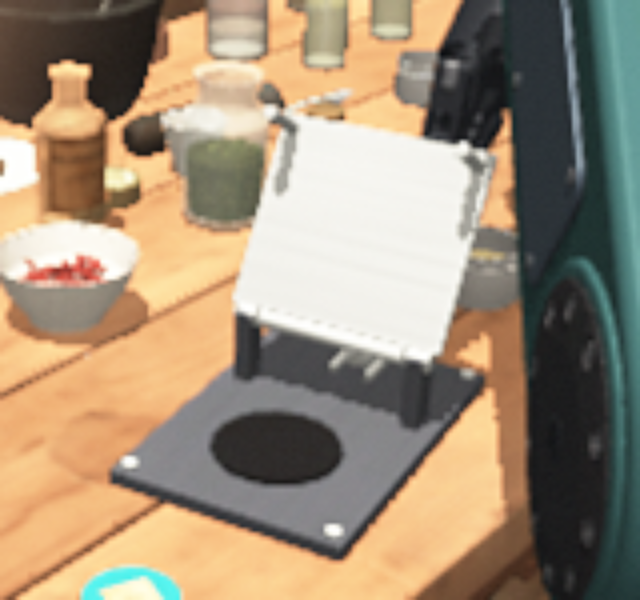

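Plate leans back past upright, still held; pad at scene-crop (277,447) is clear. Lower in small increments, watching the force.

Request:
step_arm --moves '[[[0, 0.01, 0], [0.008, 0, 0], -1], [[0, 0.019, 0], [0.015, 0, 0], -1], [[0, 0.019, 0], [0.015, 0, 0], -1]]'

```text
time: 8.45
ee_pos: [0.495, -0.2569, 0.1128]
tcp_rot: [-0.471, 0.877, 0.084, -0.047]
ft_force: [0.9, -11.1, 6.2]
grip_width: 0.0079
grasp_force: 64.0
```

Request:
step_arm --moves '[[[0, 0.01, 0.001], [0.008, 0, 0], -1], [[0, 0.01, 0.001], [0.008, 0, 0], -1]]'

```text
time: 8.7
ee_pos: [0.4953, -0.2585, 0.1103]
tcp_rot: [-0.481, 0.871, 0.083, -0.048]
ft_force: [1.3, -11.5, 6.8]
grip_width: 0.0076
grasp_force: 64.2
```

Request:
step_arm --moves '[[[0, 0.01, 0.001], [0.008, 0, 0], -1], [[0, 0.01, 0.001], [0.008, 0, 0], -1]]'

```text
time: 8.95
ee_pos: [0.4956, -0.2601, 0.1076]
tcp_rot: [-0.492, 0.865, 0.082, -0.049]
ft_force: [1.8, -12.6, 7.1]
grip_width: 0.0077
grasp_force: 64.3
```

```bash
cat >> h.py <<'E'
def T(th): return 1.036
E
python3 - <<'E'
from h import *
chk(2.25,np.arange(2.28,2.5,.03)); print(arm.read_state()["joint_positions"])
E
```

```text
8.95 [ 0.4956 -0.2601  0.1076] [ 0.4954 -0.2583  0.1084] [  1.8031 -12.6239   7.1324] [-0.418  -0.0441  0.1616] 0.007682347546572966
theta est 2.248357205835151 rad 0.11458386490361158
[[-0.0, 0.011, 0.0],[0.0, 0.0, 0.0]]
[[-0.0, 0.022, 0.001],[0.0, 0.0, 0.0]]
[[-0.0, 0.034, 0.002],[0.0, 0.0, 0.0]]
[[-0.0, 0.045, 0.003],[0.0, 0.0, 0.0]]
[[-0.0, 0.056, 0.005],[0.0, 0.0, 0.0]]
[[0.0, 0.067, 0.007],[0.0, 0.0, 0.0]]
[[0.0, 0.078, 0.009],[0.0, 0.0, 0.0]]
[[0.0, 0.089, 0.011],[0.0, 0.0, 0.0]]
[-0.887   0.9397  1.2028  0.4492  1.9402  0.4423]
```

Request:
step_arm --moves '[[[0, 0.011, 0], [0, 0, 0], -1], [[0, 0.011, 0], [0, 0, 0], -1]]'

```text
time: 9.2
ee_pos: [0.4959, -0.2615, 0.1052]
tcp_rot: [-0.492, 0.865, 0.082, -0.049]
ft_force: [1.5, -12.6, 6.8]
grip_width: 0.0076
grasp_force: 64.3
```

Request:
step_arm --moves '[[[0, 0.011, 0], [0, 0, 0], -1], [[0, 0.011, 0], [0, 0, 0], -1]]'

```text
time: 9.45
ee_pos: [0.4962, -0.2629, 0.1025]
tcp_rot: [-0.492, 0.865, 0.083, -0.049]
ft_force: [2.2, -12.2, 7.3]
grip_width: 0.0077
grasp_force: 64.3
```

Request:
step_arm --moves '[[[0, 0.011, 0.001], [0, 0, 0], -1], [[0, 0.011, 0.001], [0, 0, 0], -1]]'

```text
time: 9.7
ee_pos: [0.4964, -0.2642, 0.0999]
tcp_rot: [-0.493, 0.865, 0.083, -0.049]
ft_force: [1.5, -11.6, 8.7]
grip_width: 0.0081
grasp_force: 64.3
```

```bash
python3 - <<'E'
from h import *
chk(2.34,[2.34])
E
```

```text
9.7 [ 0.4964 -0.2642  0.0999] [ 0.4963 -0.2629  0.0994] [  1.5395 -11.6117   8.681 ] [0.2282 0.0473 0.1792] 0.008056617918475768
theta est 2.3254303834120016 rad 0.11460825392484636
[[0.0, 0.0, 0.0],[0.0, 0.0, 0.0]]
```

Request:
step_arm --moves '[[[0, 0.011, 0.001], [0, 0, 0], -1], [[0, 0.011, 0.001], [0, 0, 0], -1]]'

```text
time: 9.95
ee_pos: [0.4964, -0.2644, 0.0993]
tcp_rot: [-0.495, 0.864, 0.083, -0.049]
ft_force: [1.4, -9.9, 18.4]
grip_width: 0.0078
grasp_force: 64.7
```

```bash
python3 - <<'E'
from h import *
chk(2.37,[2.37])
E
```

```text
9.95 [ 0.4964 -0.2644  0.0993] [ 0.4966 -0.2643  0.0963] [ 1.4241 -9.8917 18.3518] [1.54   0.3426 0.1285] 0.00781538724610665
theta est 2.3314201123060827 rad 0.11455634335458832
[[0.0, 0.0, 0.0],[0.0, 0.0, 0.0]]
```

Request:
step_arm --moves '[[[0, -0.006, 0], [0, 0, 0], -0.43], [[0, -0.006, 0], [0, 0, 0], -0.43], [[0, -0.006, 0], [0, 0, 0], -0.43], [[0, -0.006, 0], [0, 0, 0], -0.43]]'

```text
time: 10.45
ee_pos: [0.4956, -0.2612, 0.0961]
tcp_rot: [-0.495, 0.864, 0.082, -0.051]
ft_force: [-0.9, -0.2, 0.6]
grip_width: 0.0244
grasp_force: 0.0
```

Request:
step_arm --moves '[[[0, 0, -0.05], [0, 0, 0], -0.43], [[0, 0, -0.12], [0, 0, 0], -0.43], [[0, 0, -0.22], [0, 0, 0], -0.43], [[0, 0, -0.4], [0, 0, 0], -0.43], [[0, 0, -0.4], [0, 0, 0], -0.43]]'

```text
time: 11.08
ee_pos: [0.5168, -0.3674, 0.1589]
tcp_rot: [-0.492, 0.866, 0.082, -0.048]
ft_force: [0.3, 0.8, -0.4]
grip_width: 0.0244
grasp_force: 0.0
```

```bash
python3 - <<'E'
from h import *
s,p,r=state();print(s["time"],p,s["ft_force"],s["joint_positions"])
a=vision.get_image("side")[150:350,200:400];b=vision.get_image("scene")[130:330,240:440]
cv2.imwrite("pics/s4.png",np.hstack([cv2.resize(x,(400,400)) for x in (a,b)]))
X,Y,Z=axes()
tin=np.array([.4405,.171,0])
print("pad",base(P0,(-.045,0,.016)))
E
```

```text
11.075 [ 0.5168 -0.3674  0.1589] [ 0.2518  0.8135 -0.3534] [-0.9446  1.0047  0.8903  0.4573  2.1842  0.5121]
pad [[ 0.4929 -0.101   0.016 ]]
```

View pics/s4.png

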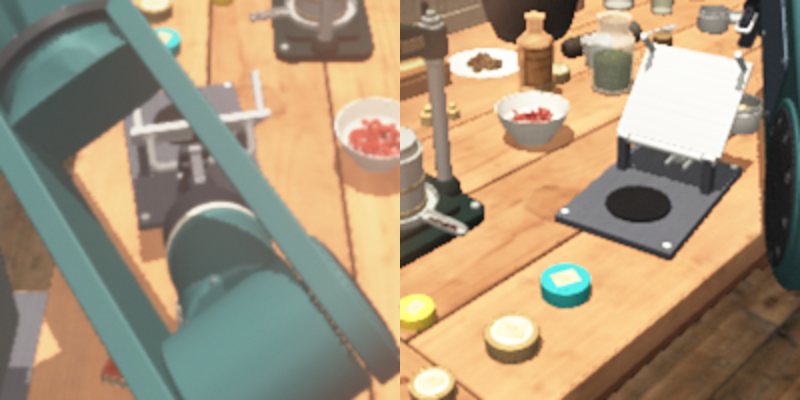

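Plate rests on its post, let go; pad is clear. Now go to the tin.

```bash
python3 - <<'E'
from h import *
X,Y,Z=axes();D=tool(np.zeros(3),0)[1]
rows([(np.array([.46,-.36,.30]),D),(np.array([.45,-.25,.32]),D)])
rows([(np.array([.44,.0,.31]),D),(np.array([.44,.155,.22]),D)],cur=(np.array([.45,-.25,.32]),D))
E
```

```text
[[-0.183, -0.434, -0.2],[-0.331, 0.001, -0.002]]
[[-0.146, -0.678, 0.082],[-0.331, 0.001, -0.002]]
[[0.129, -0.824, 0.033],[0.0, 0.0, 0.0]]
[[0.228, -1.331, 0.333],[0.0, 0.0, 0.0]]
```

Request:
step_arm --moves '[[[-0.18, -0.43, -0.2], [-0.331, 0, 0], 0.65], [[-0.18, -0.43, -0.2], [-0.331, 0, 0], 0.65], [[-0.18, -0.43, -0.2], [-0.331, 0, 0], 0.65], [[-0.15, -0.68, 0.08], [-0.331, 0, 0], 0.65], [[-0.15, -0.68, 0.08], [-0.331, 0, 0], 0.65], [[-0.15, -0.68, 0.08], [-0.331, 0, 0], 0.65], [[-0.15, -0.68, 0.08], [-0.331, 0, 0], 0.65]]'

```text
time: 12.05
ee_pos: [0.4477, -0.2464, 0.3214]
tcp_rot: [-0.0, 0.995, 0.098, -0.003]
ft_force: [0.2, -0.5, 0.5]
grip_width: 0.0702
grasp_force: 0.0
```

Request:
step_arm --moves '[[[0.13, -0.82, 0.03], [0, 0, 0], 0.65], [[0.13, -0.82, 0.03], [0, 0, 0], 0.65], [[0.13, -0.82, 0.03], [0, 0, 0], 0.65], [[0.13, -0.82, 0.03], [0, 0, 0], 0.65], [[0.21, -1, 0.2], [0, 0, 0], 0.65], [[0.21, -1, 0.2], [0, 0, 0], 0.65], [[0.21, -1, 0.2], [0, 0, 0], 0.65]]'

```text
time: 12.92
ee_pos: [0.4528, 0.0564, 0.2594]
tcp_rot: [-0.0, 0.995, 0.097, -0.005]
ft_force: [-0.6, 0.3, 0.1]
grip_width: 0.0702
grasp_force: 0.0
```

```bash
python3 - <<'E'
from h import *
s,p,r=state();print(s["time"],p,s["joint_positions"],s["grip_width"])
im=vision.get_image("wrist");cv2.imwrite("pics/w5.png",im)
for d in vision.recognise("wrist","salve_tin"): 
    u=d["rect"];print(np.round(u,1),round(d["conf"],2),wpt(u[:2],.011),wpt(u[:2],.022))
E
```

```text
12.925 [0.4528 0.0564 0.2594] [-0.0267  0.1267  1.7582 -0.0012  1.267   1.351 ] 0.07022446530792663
[165.2 155.3  24.6  30.3] 0.94 [0.4429 0.2691 0.011 ] [0.4451 0.2635 0.022 ]
[223.2 171.1  44.4  40.9] 0.78 [0.4349 0.1803 0.011 ] [0.4373 0.1772 0.022 ]
[302.  170.6  39.3  41.9] 0.73 [0.4541 0.0772 0.011 ] [0.456 0.077 0.022]
```

View pics/w5.png

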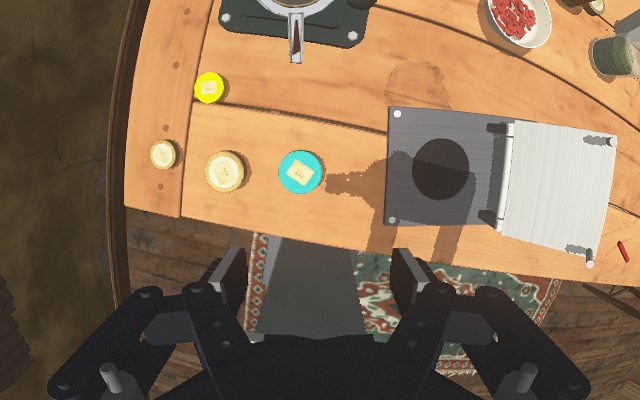

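The picture shows the gold tin at (225,171), turquoise (301,171), pad at (440,168). Move above the tin and refine.

```bash
python3 - <<'E'
from h import *
D=tool(np.zeros(3),0)[1]
print(wpt((225,172),.018),"pad",wpt((440.5,168.5),.016))
rows([(np.array([.438,.174,.14]),D)])
E
```

```text
[0.4357 0.1757 0.018 ] pad [ 0.495  -0.1019  0.016 ]
[[0.027, -0.398, 0.403],[0.0, 0.002, -0.001]]
```

Request:
step_arm --moves '[[[0.027, -0.4, 0.4], [0, 0.002, 0], 0.65], [[0.027, -0.4, 0.4], [0, 0.002, 0], 0.65], [[0.027, -0.4, 0.4], [0, 0.002, 0], 0.65], [[0.027, -0.4, 0.4], [0, 0.002, 0], 0.65], [[0.027, -0.4, 0.4], [0, 0.002, 0], 0.65]]'

```text
time: 13.65
ee_pos: [0.4387, 0.1749, 0.1418]
tcp_rot: [0.0, 0.995, 0.096, 0.001]
ft_force: [-0.4, -0.4, 0.5]
grip_width: 0.0707
grasp_force: 0.0
```

```bash
python3 - <<'E'
from h import *
s,p,r=state();print(s["time"],p,s["joint_positions"],s["grip_width"])
im=vision.get_image("wrist");cv2.imwrite("pics/w6.png",im)
for d in vision.recognise("wrist","salve_tin"): 
    u=d["rect"];print(np.round(u,1),round(d["conf"],2),wpt(u[:2],.011),wpt(u[:2],.022))
g=cv2.medianBlur(cv2.cvtColor(im,cv2.COLOR_BGR2GRAY),3)
c=cv2.HoughCircles(g,cv2.HOUGH_GRADIENT,1.2,25,param1=120,param2=28,minRadius=12,maxRadius=50);print(c)
cv2.imwrite("pics/w6c.png",cv2.resize(im[100:260,160:400],None,fx=3,fy=3))
E
```

```text
13.65 [0.4387 0.1749 0.1418] [ 0.2333  0.2867  1.8865 -0.0006  0.9663  1.6125] 0.07073774805635062
[418.6 204.2  59.2  64.5] 0.85 [0.4511 0.0804 0.011 ] [0.4532 0.0847 0.022 ]
[217.6 175.4  45.2  46.2] 0.75 [0.4424 0.2713 0.011 ] [0.4449 0.2679 0.022 ]
[292.2  80.2  51.   46.2] 0.69 [0.5387 0.2177 0.011 ] [0.5373 0.2165 0.022 ]
[315.3 202.   62.6  62. ] 0.62 [0.4345 0.1772 0.011 ] [0.4373 0.1776 0.022 ]
[[[313.8  203.4   29.16]
  [426.6  209.4   33.  ]
  [292.2   79.8   23.4 ]
  [215.4  174.6   20.16]
  [582.6  199.8   42.72]
  [552.6  192.6   34.56]
  [633.    23.4   34.44]]]
```

View pics/w6c.png

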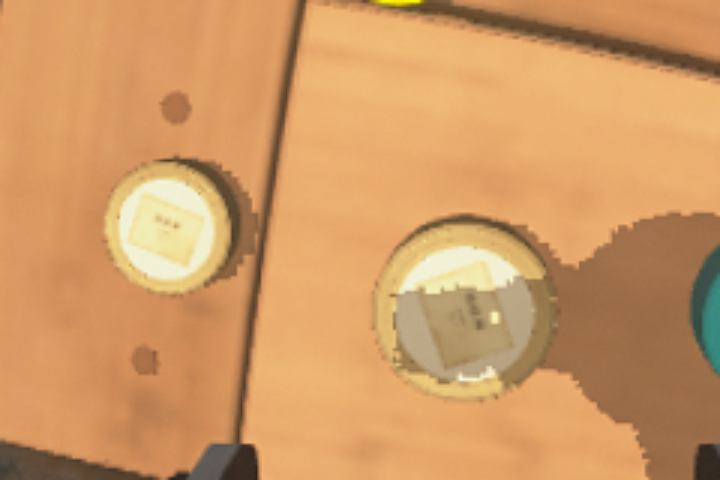

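Lid centre at pixel (315,203) → (0.4365, 0.1778). Descend and grasp.

```bash
python3 - <<'E'
from h import *
D=tool(np.zeros(3),0)[1]
c=wpt((315,203),.022);print(c)
rows([(np.array([c[0],c[1],.001]),D)])
E
```

```text
[0.4363 0.1777 0.022 ]
[[-0.008, -0.011, 0.471],[0.0, -0.001, -0.001]]
```

Request:
step_arm --moves '[[[-0.008, -0.011, 0.2], [0, -0.001, 0], 0.65], [[-0.008, -0.011, 0.35], [0, -0.001, 0], 0.65], [[-0.008, -0.011, 0.44], [0, -0.001, 0], 0.65], [[-0.008, -0.011, 0.465], [0, -0.001, 0], 0.65], [[-0.008, -0.011, 0.465], [0, -0.001, 0], 0.65], [[-0.008, -0.011, 0.465], [0, -0.001, 0], 0], [[-0.008, -0.011, 0.465], [0, -0.001, 0], 0], [[-0.008, -0.011, 0.465], [0, -0.001, 0], -1], [[-0.008, -0.011, 0.465], [0, -0.001, 0], -1], [[-0.008, -0.011, 0.465], [0, -0.001, 0], -1]]'

```text
time: 15.0
ee_pos: [0.4357, 0.1787, 0.0032]
tcp_rot: [0.0, 0.995, 0.096, 0.0]
ft_force: [-0.8, -2.8, 11.0]
grip_width: 0.0515
grasp_force: 60.7
```

```bash
python3 - <<'E'
from h import *
D=tool(np.zeros(3),0)[1]
s,p,r=state();print(p,r.as_matrix()[:,2],s["ft_force"])
for pad in ([.4939,-.1015],):
    q=np.array([p[0],p[1],.15]); g=np.array([pad[0],pad[1],.15])
    print("from p");rows([(q,D),((q+g)/2,D),(g,D),(np.array([pad[0],pad[1],p[2]+.030]),D),(np.array([pad[0],pad[1],p[2]+.0165]),D)])
E
```

```text
[0.4357 0.1787 0.0032] [ 0.0007 -0.0001 -1.    ] [-0.8074 -2.7982 11.0312]
from p
[[0.0, 0.0, -0.489],[0.0, -0.0, -0.0]]
[[0.006, 0.477, -0.489],[0.0, -0.0, -0.0]]
[[0.011, 0.954, -0.489],[0.0, -0.0, -0.0]]
[[0.011, 0.954, -0.1],[0.0, -0.0, -0.0]]
[[0.011, 0.954, -0.055],[0.0, -0.0, -0.0]]
```

Request:
step_arm --moves '[[[0, 0, -0.1], [0, 0, 0], -1], [[0, 0, -0.3], [0, 0, 0], -1], [[0, 0, -0.4], [0, 0, 0], -1], [[-0.06, 0.3, -0.4], [0, 0, 0], -1], [[-0.12, 0.6, -0.4], [0, 0, 0], -1], [[-0.18, 0.91, -0.4], [0, 0, 0], -1], [[-0.18, 0.91, -0.4], [0, 0, 0], -1], [[-0.18, 0.91, -0.4], [0, 0, 0], -1], [[0.011, 0.954, -0.3], [0, 0, 0], -1], [[0.011, 0.954, -0.2], [0, 0, 0], -1], [[0.011, 0.954, -0.2], [0, 0, 0], -1]]'

```text
time: 16.38
ee_pos: [0.4912, -0.1011, 0.0604]
tcp_rot: [-0.001, 0.995, 0.096, -0.003]
ft_force: [-0.4, -0.6, -0.0]
grip_width: 0.0519
grasp_force: 63.4
```

```bash
python3 - <<'E'
from h import *
s,p,r=state();print(s["time"],p,s["ft_force"],s["grip_width"],s["grasp_force"],s["joint_positions"])
im=vision.get_image("wrist");cv2.imwrite("pics/w7.png",im[90:330,200:520])
a=vision.get_image("scene")[130:330,280:440]
cv2.imwrite("pics/w7c.png",np.hstack([cv2.resize(im[90:330,200:520],(480,360)),cv2.resize(a,(288,360))]))
E
```

```text
16.375 [ 0.4912 -0.1011  0.0604] [-0.4347 -0.6003 -0.0397] 0.05186670946942836 63.38856976479292 [-0.3398  0.4521  1.8916 -0.002   0.8037  1.0395]
```

View pics/w7c.png

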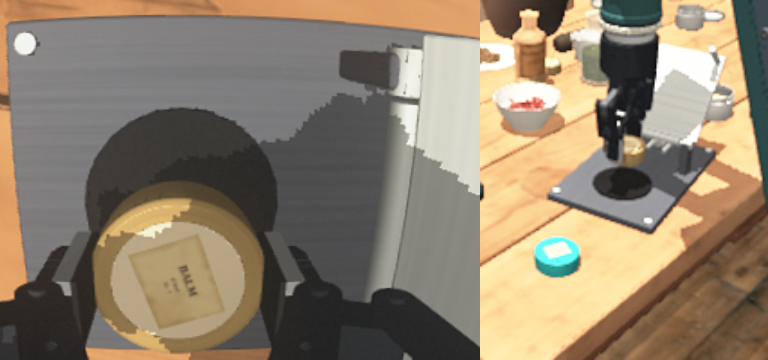

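```bash
python3 - <<'E'
from h import *
s,p,r=state()
t=wpt((319,273),.0795);print("lid",t, "in tool",r.inv().apply(t-p)); print("pad left/right/top rays", [wpt((200+x/1.5,90+y/1.5),.016) for x,y in ((85,195),(278,195),(182,108))])
print(base(P0,(-.045,0,.016)))
E
```

```text
lid [ 0.4929 -0.1011  0.0795] in tool [ 0.001  -0.0001 -0.0174]
pad left/right/top rays [array([ 0.4896, -0.0605,  0.016 ]), array([ 0.5057, -0.1428,  0.016 ]), array([ 0.5345, -0.0945,  0.016 ])]
[[ 0.4929 -0.101   0.016 ]]
```

Tin hangs at (0.493,-0.101), right over the pad centre (≈0.493,-0.102). Lower, release, retreat.

Request:
step_arm --moves '[[[0, 0, 0.06], [0, 0, 0], -1], [[0, 0, 0.11], [0, 0, 0], -1], [[0, 0, 0.13], [0, 0, 0], -1], [[0, 0, 0.14], [0, 0, 0], -1], [[0, 0, 0.144], [0, 0, 0], -1], [[0, 0, 0.144], [0, 0, 0], -1]]'

```text
time: 17.23
ee_pos: [0.4923, -0.1015, 0.0192]
tcp_rot: [0.0, 0.995, 0.096, -0.001]
ft_force: [-2.9, 1.4, 10.8]
grip_width: 0.0515
grasp_force: 64.6
```

Contact (10.8 N, height +16 mm as expected). Open to ~70 mm and rise.

Request:
step_arm --moves '[[[0, 0, 0], [0, 0, 0], 0.3], [[0, 0, 0], [0, 0, 0], 0.65], [[0, 0, 0], [0, 0, 0], 0.65], [[0, 0, 0], [0, 0, 0], 0.65], [[0, 0, -0.06], [0, 0, 0], 0.65], [[0, 0, -0.15], [0, 0, 0], 0.65], [[0, 0, -0.35], [0, 0, 0], 0.65], [[0, 0, -0.5], [0, 0, 0], 0.65], [[0, 0, -0.5], [0, 0, 0], 0.65], [[0, 0, -0.5], [0, 0, 0], 0.65]]'

```text
time: 18.48
ee_pos: [0.4923, -0.1013, 0.1676]
tcp_rot: [-0.0, 0.995, 0.096, -0.002]
ft_force: [-0.1, -0.4, -0.3]
grip_width: 0.0702
grasp_force: 0.0
```

```bash
python3 - <<'E'
from h import *
s,p,r=state();print(s["time"],p,s["ft_force"],s["grip_width"])
im=vision.get_image("wrist")
a=vision.get_image("scene")[130:330,280:440]
cv2.imwrite("pics/w8c.png",np.hstack([cv2.resize(im[90:330,200:520],(480,360)),cv2.resize(a,(288,360))]))
for d in vision.recognise("wrist","salve_tin"): u=d["rect"];print(np.round(u,1),round(d["conf"],2),wpt(u[:2],.027),wpt(u[:2],.038))
E
```

```text
18.475 [ 0.4923 -0.1013  0.1676] [-0.1362 -0.448  -0.2517] 0.07021345699740018
[ 70.2 109.9  27.4  33.6] 0.92 [0.538  0.1983 0.027 ] [0.5388 0.1871 0.038 ]
[149.8 197.4  47.7  53. ] 0.76 [0.4557 0.0721 0.027 ] [0.4597 0.0658 0.038 ]
[ 42.  179.1  23.1  32.4] 0.72 [0.4475 0.2516 0.027 ] [0.4519 0.2384 0.038 ]
[318.8 196.1  60.1  58. ] 0.59 [ 0.49   -0.1012  0.027 ] [ 0.4926 -0.1007  0.038 ]
```

View pics/w8c.png

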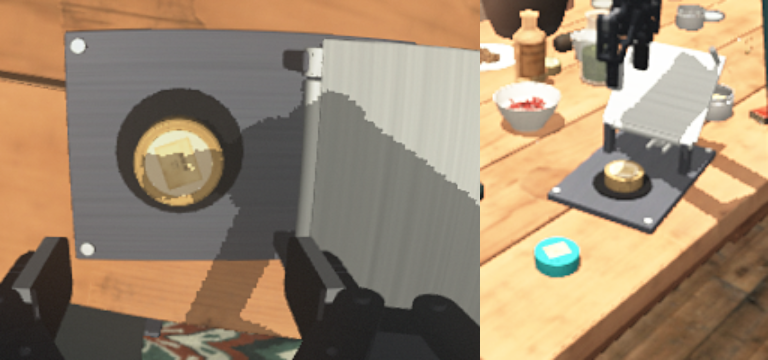

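The tin stands level on the pad, nearly centred, and the plate rests on the post with the gripper clear.

```bash
python3 - <<'E'
from h import *
print("pad",wpt((200+179.5/1.5,90+150.5/1.5),.016)); print(job.hand_in())
E
```

```text
pad [ 0.4931 -0.1015  0.016 ]
the job is handed in; nothing more can be done
None
```

The job is handed in at about 18.5 s of the 72 s. The plate was lowered onto its stop post at about 2.33 rad without a drop or slam, the salve tin stands about 1 mm from the pad's centre by my measurement, and I saw no bystander move. The hand-in returned no verdict.

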